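# Clip the clay roller into its rack

### The arm

A 6-joint arm with a two-finger parallel gripper is mounted at the origin on the work surface. World frame = base frame: x ahead of the robot, y to its left, z up, the work surface at z = 0. Lengths are in mm, angles in rad, forces in N, time in s.
With the tool pointing down it reaches from about 350 to 850 mm from the base axis. Payload 8.1 kg.
Tool frame: the origin (TCP) lies at the very end of the fingers, on their centre line; the grasp point (between the pads) lies 19 mm behind it (env.grip_point_offset is the distance from the TCP to the grasp point, in mm); z points along the fingers, x is the direction in which the jaws open and shut, and the axes are right-handed (so a half turn about z gives the same grasp; the last joint's range is limited). The gripper opens to 93 mm and grips with 3 to 60 N. Pads are 15 mm wide; open, the fingers measure 128 mm over their backs; the gripper's body (75 mm by 188 mm) begins 65 mm behind the grasp point.
Start: joints at [1.207, 0.13, 1.488, -0, 1.523, -0.085], TCP at [165.099, 576.843, 218.635] pointing down, gripper open.
Joint ranges: [-2.96, 2.96], [-0.89, 2.26], [0.02, 2.5], [-1.34, 4.48], [0, 2.73], [-2.66, 2.66]. Speed limits (rad/s): [2.39, 2.39, 2.79, 3.14, 3.14, 3.14].

### API

Orientations are given as a unit quaternion [w, x, y, z].
In Python, from bench import env gives the robot as it stands.
- The arm moves only by the tool apply_moves, never from a script. Its argument "steps" is a list that holds one entry, the list of rows, each a list of 4 numbers: the shift along the tool's x, y, z in m, then the turn about the tool's z in degrees. A call has 1 to 12 rows; each row shifts and turns the commanded pose from where the row before left it, along the tool's axes as they then stand; what a row does not reach is not made up. A row lasts 1/12 s, in which the tool goes at most 41.7 mm and 7.16 degrees, less where a joint would pass 70% of its speed; a pose out of reach is approached as far as the arm can. A call is refused whole if a number of a shift passes 0.0417 or a number of a turn 7.16, either way. A call with a gripper value outside its range is refused whole. "gripper" is the closure, from 0 (fully open) to 1 (shut), set as the call begins (left out, the last holds). The fingers move at their own pace and stop on an object; "force" is the grip in N (left out, the last holds). Time passes only in rows, so rows that do not move let the fingers close. It gives the time, the measured TCP pose, the force and the opening at its end, in the units of the state.
- env.get_state(): the state, without advancing time (a new reading comes with each control period).
- env.get_image(name): name is "side" or "top"; returns (picture, depth): 480x640x3 uint8, red, green, blue; 480x640 float32, mm along the optical axis (not along the pixel's ray), 0 where there is no reading.
- env.camera_params(name): a dict with "mtx" (3x3 intrinsics, pixels), "extrinsics" (4x4, takes a point from camera to world coordinates). Camera axes: x right, y up, looking along -z (the intrinsics and any distortion apply to the point x, -y, -z); pixel columns grow to the right and rows downward; lengths in mm; the calibration is good to about 2 mm. A picture is of the moment at which its call begins. camera_params takes no time and is no camera call.
- env.job_done(): hands the job in, once; it reports no verdict.
The state is a dict: "time_s": time; "joint_positions": joint angles; "joint_vel": joint speeds; "effort": joint torques, N m; "ee_pos": TCP position; "eef_rot": TCP orientation; "force": force on the tool from outside, world axes, zero at the start; "torque": the same for the moment, N m; "finger_gap": opening from 0.0 (shut) to 1.0 (fully open).
Only numpy, scipy, OpenCV 4.12 (cv2) and the standard library are available. Lean on these libraries where they do the work, as an engineer would, in place of code of your own. Each camera call takes 0.05 s, during which the arm holds its last target. There are 200 camera calls.

### The job

Put away the wooden clay roller that lies in the cradle: press it sideways down into the pair of spring clips of the empty rack until it has snapped fully home in both clips, roughly centred so that it sticks out about equally at both ends, and let go of it. Leave the roller in the other rack, the mug, the bowl and the tiles where they are.

Things in the scene. Friction and masses are not known exactly. Their poses are not given: they have to be found in the camera images.
- roller_center (a point): centre of the loose wooden clay roller to be put away: a plain solid cylinder 32 mm in diameter and 180 mm long, about 0.11 kg, lying level along its own y axis. It starts in the cradle with its axis 40 mm above the table; between the cradle's two rests, 100 mm of it is free all round from the cradle's board (6 mm thick) upward
- cradle: low plywood cradle fixed to the table, the one with V-shaped rests in which the roller starts; board 50 (x) x 160 (y) x 6 mm, V-rests 16 mm wide at y = -66 and +66 mm, their tops about 38 mm above the table. Origin: centre of its underside; y runs along the roller
- rack: the empty rack, fixed to the table: wooden base board 70 (x) x 170 (y) x 8 mm and two wooden blocks at y = -50 and +50 mm, each 22 mm wide along y and 32 mm high, each with an upward-opening C-shaped steel spring clip 14 mm wide. The 78 mm between the blocks is free down to the base board. Origin: centre of its underside
- rack_seat (a point): point on the empty rack where the roller's centre is when home, 52 mm above the table, midway between the clips; y along the roller, x across, z up
- rack_mouth (a point): point midway between the mouths of the empty rack's clips, 18 mm above rack_seat. The flared mouths are about 41 mm wide here; the lips, 8 mm lower, leave 27 mm, and the sprung jaws part for the 32 mm roller and close over it. A roller merely laid on the clips rests 20 mm too high. Pressing it down over the middle takes about 14 N; a firm stop meets it when home
- full_rack_seat (a point): the same point on the second, identical rack, which already holds a roller: not to be used
- full_roller_center (a point): centre of the identical roller already clipped in the second rack (bystander); axis along its y
- mug_mid (a point): white glazed mug, 76 mm across, 85 mm tall (bystander); point 40 mm above its foot
- bowl_mid (a point): terracotta bowl, 130 mm across, 55 mm tall (bystander); point 25 mm above its foot
- tiles_mid (a point): stack of white tiles 60 x 60 x 24 mm lying between the racks (bystander); its centre
Not all that is in view belongs to the job. What is shaped like the part that bears roller_center but blue is not meant. What is shaped like the rack but purple is not meant.

How it is judged:
By the outcome, as a careful person would: the job done as asked, in the order asked, and still so for the second after the job is handed in, with the robot touching nothing.
It also fails if it takes over 38 s, if anything falls off the work surface, if the arm or the gripper's body presses on something with over 40 N, if the wrist force passes 120 N, or if a joint passes its speed limit or range.

## Working session

There is one attempt and no reset: what is moved stays moved. The work goes in short steps, Python scripts to look and compute and a tool call to move; the robot and the scene stay as the last step left them, time stands still between calls to the robot, and variables do not carry over. Pictures are saved under pics/ and viewed, about 8 in all and at most 12, crops included, and the job is handed in when it is done.

Besides the shell and the picture viewer there is one more tool, called after "Call:" as name([rows], argument=value, ...), one row to a line, values as JSON. apply_moves: Moves the arm, as the interface text tells. Its arguments: {"type":"object","properties":{"steps":{"type":"array","items":{"type":"array","items":{"type":"array","items":{"type":"number"}}}},"gripper":{"type":"number"},"force":{"type":"number"}},"required":["steps"]}

```bash
mkdir -p pics; cat > h.py <<'E'
import numpy as np, cv2
from bench import env
def grab(n,f):
    p,d=env.get_image(n); cv2.imwrite(f'pics/{f}.png',p[:,:,::-1]); np.save(f'pics/{f}.npy',d); return p,d
def w(n,u,v,d):
    c=env.camera_params(n);K=np.array(c['mtx']);E=np.array(c['extrinsics'])
    x=(u-K[0,2])/K[0,0]*d;y=(v-K[1,2])/K[1,1]*d
    return (E@np.array([x,-y,-d,1]))[:3]
def wz(n,u,v,z):
    a=w(n,u,v,1.);b=w(n,u,v,1000.);return a+(b-a)*(z-a[2])/(b[2]-a[2])
E
python3 - <<'E'
from h import *
for n in('top','side'):
    grab(n,n+'0'); print(env.camera_params(n))
print(env.get_state())
E
```

```text
{'mtx': array([[499.69547166,   0.        , 312.1887041 ],
       [  0.        , 499.69547166, 237.30082589],
       [  0.        ,   0.        ,   1.        ]]), 'extrinsics': array([[-1.02558878e-02,  9.81202595e-01, -1.92707771e-01,
         2.79747441e+02],
       [-9.99926354e-01, -1.13139786e-02, -4.39096296e-03,
         7.05668461e+00],
       [-6.48871585e-03,  1.92648546e-01,  9.81246368e-01,
         1.01938108e+03],
       [ 0.00000000e+00,  0.00000000e+00,  0.00000000e+00,
         1.00000000e+00]])}
{'mtx': array([[456.46630887,   0.        , 324.29114177],
       [  0.        , 456.46630887, 240.99459695],
       [  0.        ,   0.        ,   1.        ]]), 'extrinsics': array([[-9.96731197e-01,  6.47944435e-02, -4.82555764e-02,
         4.51852747e+02],
       [-7.96659805e-02, -6.89018630e-01,  7.20351761e-01,
         6.31772571e+02],
       [ 1.34258003e-02,  7.21841401e-01,  6.91928277e-01,
         6.77372735e+02],
       [ 0.00000000e+00,  0.00000000e+00,  0.00000000e+00,
         1.00000000e+00]])}
{'time_s': 0.1, 'joint_positions': array([ 1.20659533e+00,  1.31086367e-01,  1.48914789e+00,  1.00006769e-05,
        1.52301534e+00, -8.53649659e-02]), 'joint_vel': array([-2.43772500e-05, -6.39376861e-04, -1.79857082e-03,  2.22808916e-03,
       -2.85529862e-04,  6.90240323e-04]), 'effort': array([ 6.95345279e-04, -5.61344862e+01, -4.93093014e+01,  7.69293378e-02,
        2.92680028e-02,  2.16347473e-05]), 'ee_pos': array([164.91463133, 576.36105747, 217.70427486]), 'eef_rot': array([ 4.36273218e-04,  7.98509993e-01,  6.01980984e-01, -7.04309501e-04]), 'force': array([-0.33659012,  0.38673619, -0.19257296]), 'torque': array([0.03658912, 0.02045453, 0.05449981]), 'finger_gap': 0.9978627753889975}
```

View pics/top0.png

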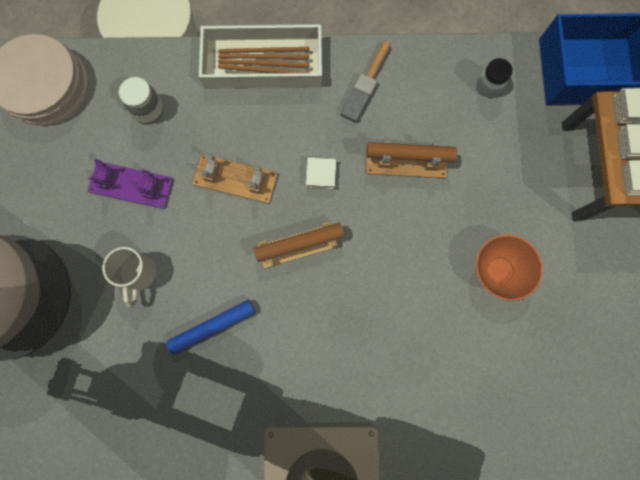

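View pics/side0.png

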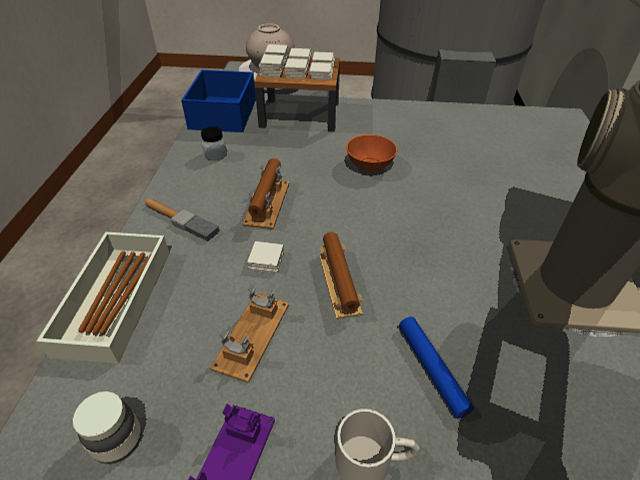

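Top view:
- Brown rollers: (300,243) is in the V-cradle and loose, so it is the one meant. (411,152) is clipped in the full rack. The blue one at (212,327) is a decoy.
- Racks: the wooden, empty one at (236,178) is meant. The purple one at (130,185) is a decoy, and (407,165) is full.

I'll confirm both in one enlarged crop.

```bash
python3 - <<'E'
from h import *
p=cv2.imread('pics/top0.png'); c=p[140:280,180:360]; cv2.imwrite('pics/crop1.png',cv2.resize(c,None,fx=4.2,fy=4.2,interpolation=cv2.INTER_CUBIC))
E
```

```text
(no output)
```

View pics/crop1.png

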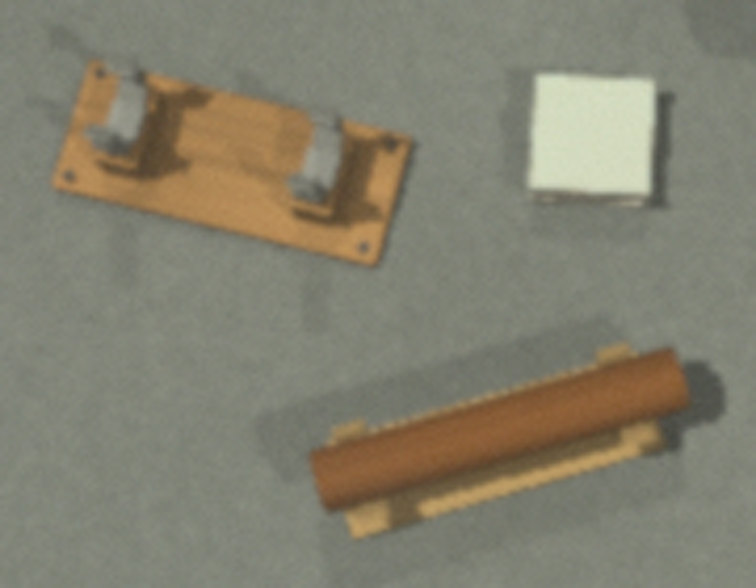

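```bash
cat > m.py <<'E'
from h import *
def pts(n,f,c,r=140):
    d=np.load(f'pics/{f}.npy'); v,u=np.nonzero(d>0)
    P=w_all(n,u,v,d[v,u]); m=np.hypot(P[:,0]-c[0],P[:,1]-c[1])<r
    return P[m],u[m],v[m]
def w_all(n,u,v,d):
    c=env.camera_params(n);K=np.array(c['mtx']);E=np.array(c['extrinsics'])
    X=np.c_[(u-K[0,2])/K[0,0]*d,-(v-K[1,2])/K[1,1]*d,-d]
    return X@E[:3,:3].T+E[:3,3]
def show(P,lab):
    (c,s,a)=cv2.minAreaRect(P[:,:2].astype(np.float32)); 
    dv=np.linalg.svd(P[:,:2]-P[:,:2].mean(0),full_matrices=False)[2][0]
    print(lab,len(P),'rect c',np.round(c,1),'size',np.round(s,1),'a',round(a,2),'pca',np.round(np.degrees(np.arctan2(dv[1],dv[0]))%180,2),'z med/max',np.round([np.median(P[:,2]),np.percentile(P[:,2],98)],1))
E
python3 - <<'E'
from m import *
o=lambda u,v:(180+u/4.2,140+v/4.2)
R=np.array([wz('top',*o(*q),8) for q in[(92,62),(413,138),(377,267),(53,187)]])
print(R.round(1),R.mean(0).round(1)); e=(R[0]+R[3]-R[1]-R[2])/2;print('len',np.linalg.norm(e),np.degrees(np.arctan2(e[1],e[0])),'wid',np.linalg.norm((R[0]+R[1]-R[2]-R[3])/2))
rc=wz('top',300,243,40);print('roller',rc)
for n in('top','side'):
    P,u,v=pts(n,n+'0',rc,110); show(P[(P[:,2]>45)&(P[:,2]<70)],n+' roller z>45'); show(P[(P[:,2]>51)&(P[:,2]<70)],n+' roller z>51')
    P,u,v=pts(n,n+'0',R.mean(0),95); show(P[(P[:,2]>4)&(P[:,2]<100)],n+' rack>4');Q=P[(P[:,2]>44)&(P[:,2]<100)];show(Q,n+' clips')
    f=(P[:,2]<3);print('table z',np.median(P[f,2]))
    e1=e[:2]/np.linalg.norm(e[:2]);t=(Q[:,:2]-R.mean(0)[:2])@e1;s=(Q[:,:2]-R.mean(0)[:2])@np.array([-e1[1],e1[0]])
    for k in(t>0,t<0):
        if k.any():print(' clip t',t[k].min().round(1),t[k].max().round(1),'s',s[k].min().round(1),s[k].max().round(1),'mean',s[k].mean().round(1))
E
```

```text
[[660.7 245.2   8. ]
 [618.2  81.8   8. ]
 [551.3  99.6   8. ]
 [594.7 262.7   8. ]] [606.2 172.3   8. ]
len 168.77892927923665 75.25956327535962 wid 68.73047668260568
roller [460.79274903  35.85236327  40.        ]
top roller z>45 1298 rect c [462.2  38.2] size [ 30.4 179.4] a 15.87 pca 105.78 z med/max [52.2 56.9]
top roller z>51 840 rect c [462.2  38.2] size [ 24.9 179.4] a 15.52 pca 105.83 z med/max [53.4 57.2]
top rack>4 2414 rect c [582.2 180.4] size [169.3 124.8] a 75.06 pca 75.86 z med/max [ 7.7 67.5]
top clips 183 rect c [608.5 173.5] size [113.6  44.8] a 75.43 pca 74.89 z med/max [63.7 71.1]
table z -1.3379033889960965
 clip t 44.4 58.6 s -24.1 20.7 mean -1.3
 clip t -55.1 -40.6 s -24.3 20.4 mean -0.7
side roller z>45 1153 rect c [461.5  42.2] size [ 30.5 181.2] a 15.8 pca 105.92 z med/max [54.2 57.9]
side roller z>51 879 rect c [460.9  42.4] size [ 26.6 180.6] a 15.79 pca 105.9 z med/max [55. 58.]
side rack>4 3560 rect c [583.3 183.7] size [171.2 118.8] a 75.03 pca 74.1 z med/max [ 9.2 68.7]
side clips 323 rect c [606.8 177.5] size [115.3  45.4] a 74.97 pca 75.38 z med/max [63.4 72.3]
table z 0.4640172048940485
 clip t 47.4 62.9 s -22.2 23.2 mean 1.2
 clip t -52.4 -36.7 s -21.7 23.8 mean 1.1
```

Confirmed. Both cameras agree on the relative offset: roller is at about (461.7, 40.2) with its axis at 105.85°, rack centre at about (607.6, 175.6) with its axis at 75.2°. Sizes match the given dimensions (179 x 30, 169 x 69). Moving to above the roller.

Call:
apply_moves([
  [[-0.027, 0.027, 0, 0], [-0.027, 0.027, 0, 0], [-0.027, 0.027, 0, 0], [-0.027, 0.027, 0, 0], [-0.027, 0.027, 0, 0], [-0.027, 0.027, 0, 0], [-0.027, 0.027, 0, 0], [-0.027, 0.027, 0, 0], [-0.027, 0.027, 0, 0], [-0.027, 0.027, 0, 0], [-0.027, 0.027, 0, 0], [-0.027, 0.027, 0, 0]],
], gripper=0)

```text
time_s: 1.1
ee_pos: [387.7, 174.4, 218.5]
eef_rot: [0.0, 0.798, 0.602, -0.0]
force: [0.8, 0.8, 0.3]
finger_gap: 0.999
```

Call:
apply_moves([
  [[-0.027, 0.027, 0, 0], [-0.027, 0.027, 0, 0], [-0.027, 0.027, 0, 0], [-0.027, 0.027, 0, 0], [0, 0, 0.01, 7], [0, 0, 0.01, 7], [0, 0, 0.01, 7], [0, 0, 0.01, 7], [0, 0, 0.01, 7], [0, 0, 0.01, 7], [0, 0, 0.01, 7], [0, 0, 0.01, 7]],
])

```text
time_s: 2.1
ee_pos: [461.2, 42.6, 137.7]
eef_rot: [-0.0, 0.988, 0.154, -0.0]
force: [-0.5, 0.1, -0.3]
finger_gap: 0.999
```

```bash
cat > s.py <<'E'
from h import *
from scipy.spatial.transform import Rotation as R
import sys
s=env.get_state();q=s['eef_rot'];r=R.from_quat([q[1],q[2],q[3],q[0]]);M=r.as_matrix()
a=np.degrees(np.arctan2(M[1,0],M[0,0]))
print('t',s['time_s'],'pos',s['ee_pos'].round(2),'ang',a.round(2),'z',M[:,2].round(4),'F',s['force'].round(1),'T',s['torque'].round(2),'gap',round(s['finger_gap'],3),'j',s['joint_positions'].round(2))
if len(sys.argv)>1:
    x,y,z,g=map(float,sys.argv[1:5]);d=M.T@(np.array([x,y,z])-s['ee_pos']);print('now tool shift mm',d.round(2),'turn',(a-g),' shift after turn',(R.from_euler('z',np.degrees(np.radians(a-g)),degrees=True).as_matrix().T@d).round(2))
E
python3 s.py 461.7 40.2 21 15.85
```

```text
t 2.1 pos [461.17  42.6  137.74] ang 17.68 z [-7.e-04  0.e+00 -1.e+00] F [-0.5  0.1 -0.3] T [-0.04  0.03 -0.01] gap 0.999 j [-0.02 -0.19  1.96 -0.    1.38 -0.33]
now tool shift mm [ -0.14   2.48 116.74] turn 1.8257559141381616  shift after turn [-6.0000e-02  2.4800e+00  1.1674e+02]
```

Call:
apply_moves([
  [[0, 0.0025, 0, 1.8], [0, 0, 0.03, 0], [0, 0, 0.03, 0], [0, 0, 0.03, 0], [0, 0, 0.015, 0], [0, 0, 0.0117, 0], [0, 0, 0, 0], [0, 0, 0, 0]],
])

```text
time_s: 2.77
ee_pos: [461.3, 40.3, 21.3]
eef_rot: [-0.0, 0.99, 0.141, -0.001]
force: [0.3, 0.2, 0.8]
finger_gap: 0.999
```

Call:
apply_moves([
  [[0, 0, 0, 0], [0, 0, 0, 0], [0, 0, 0, 0], [0, 0, 0, 0], [0, 0, 0, 0], [0, 0, 0, 0], [0, 0, 0, 0], [0, 0, 0, 0], [0, 0, 0, 0], [0, 0, 0, 0], [0, 0, 0, 0], [0, 0, 0, 0]],
], gripper=1, force=50)

```text
time_s: 3.77
ee_pos: [463.5, 40.4, 22.6]
eef_rot: [0.0, 0.99, 0.141, 0.001]
force: [5.4, 2.4, 0.7]
finger_gap: 0.332
```

```bash
python3 s.py 461.7 40.2 21 15.85
```

```text
t 3.7667 pos [463.51  40.42  22.58] ang 16.22 z [ 2.4e-03  3.0e-04 -1.0e+00] F [5.4 2.4 0.7] T [ 0.3  -0.76  0.01] gap 0.332 j [-0.02 -0.04  2.04  0.    1.14 -0.31]
now tool shift mm [-1.8  -0.29  1.57] turn 0.37396811933427365  shift after turn [-1.8  -0.28  1.57]
```

Call:
apply_moves([
  [[0.002, 0, -0.005, 0], [0, 0, -0.02, 0], [0, 0, -0.03, 0], [0, 0, -0.03, 0], [0, 0, -0.015, 0], [0, 0, 0, 6.13], [0, 0, 0, 6.13], [0, 0, 0, 6.13], [0, 0, 0, 6.13], [0, 0, 0, 6.13], [0, 0, 0, 0], [0, 0, 0, 0]],
])

```text
time_s: 4.77
ee_pos: [463.6, 40.7, 121.6]
eef_rot: [0.0, 0.992, -0.124, -0.001]
force: [-0.5, 0.3, -1.3]
finger_gap: 0.332
```

```bash
python3 s.py 609.7 175.6 115 -14.8
```

```text
t 4.7667 pos [463.56  40.73 121.58] ang -14.23 z [-1.6e-03 -2.0e-04 -1.0e+00] F [-0.5  0.3 -1.3] T [-0.02  0.09 -0.04] gap 0.332 j [-0.02 -0.17  1.97 -0.    1.35  0.23]
now tool shift mm [ 108.5  -166.67    6.32] turn 0.5663095641920375  shift after turn [ 106.85 -167.73    6.32]
```

Call:
apply_moves([
  [[0.0136, -0.0208, 0, 0], [0.0136, -0.0208, 0, 0], [0.0136, -0.0208, 0, 0], [0.0136, -0.0208, 0, 0], [0.0136, -0.0208, 0, 0], [0.0136, -0.0208, 0, 0], [0.0136, -0.0208, 0, 0], [0.0133, -0.0208, 0, 0], [0, 0, 0.005, 0.3], [0, 0, 0, 0], [0, 0, 0, 0], [0, 0, 0, 0]],
])

```text
time_s: 5.77
ee_pos: [609.9, 174.2, 116.6]
eef_rot: [0.0, 0.992, -0.128, -0.001]
force: [0.2, 0.2, -1.4]
finger_gap: 0.336
```

```bash
python3 s.py 609.7 175.6 115 -14.8; python3 - <<'E'
from m import *
for n in('top','side'):
    p,d=grab(n,n+'1')
    h=cv2.cvtColor(p,cv2.COLOR_RGB2HSV)
    P,u,v=pts(n,n+'1',(608,175),150)
    k=(P[:,2]>125)&(P[:,2]<160)&(h[v,u,1]>110)&(h[v,u,0]<18)
    if k.sum()>20: show(P[k],n)
a=cv2.imread('pics/top1.png')[90:270,140:320];b=cv2.imread('pics/side1.png')[150:450,130:430]
cv2.imwrite('pics/c2.png',np.hstack([cv2.resize(a,(400,400),interpolation=2),cv2.resize(b,(400,400),interpolation=2)]))
E
```

```text
t 5.7667 pos [609.88 174.21 116.6 ] ang -14.67 z [-1.3e-03 -5.0e-04 -1.0e+00] F [ 0.2  0.2 -1.4] T [-0.09  0.09  0.04] gap 0.336 j [ 0.2   0.29  1.5  -0.    1.36  0.45]
now tool shift mm [-0.52 -1.3   1.6 ] turn 0.13151518649323712  shift after turn [-0.53 -1.3   1.6 ]
top 479 rect c [602.9 172.8] size [179.9  28.6] a 77.8 pca 76.21 z med/max [146.4 150.8]
side 1302 rect c [608.  178.7] size [175.   32.9] a 75.49 pca 74.31 z med/max [147.7 151.7]
```

View pics/c2.png

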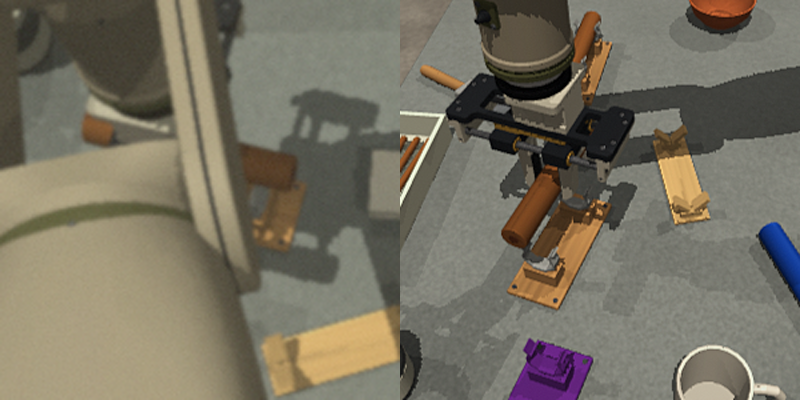

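The left view is mostly blocked by the arm. The right view shows the roller held level, parallel to and right over the wooden rack, with its near end at (515,235) and the near clip at (540,262). Depth puts it about 1 mm off across and 1-2 mm off along. Descending to the mouths.

Call:
apply_moves([
  [[0, 0, 0.02, 0.1], [0, 0, 0.02, 0], [0, 0, 0.015, 0], [0, 0, 0.005, 0], [0, 0, 0, 0], [0, 0, 0, 0]],
], force=60)

```text
time_s: 6.37
ee_pos: [610.9, 174.7, 57.7]
eef_rot: [-0.0, 0.992, -0.129, 0.0]
force: [-0.5, 0.2, -0.7]
finger_gap: 0.331
```

Call:
apply_moves([
  [[0, 0, 0.002, 0], [0, 0, 0.002, 0], [0, 0, 0.002, 0], [0, 0, 0.002, 0], [0, 0, 0.002, 0], [0, 0, 0, 0], [0, 0, 0, 0]],
])

```text
time_s: 6.95
ee_pos: [611.4, 176.0, 49.3]
eef_rot: [-0.001, 0.992, -0.129, 0.001]
force: [-5.6, 2.2, 8.8]
finger_gap: 0.33
```

```bash
python3 s.py
```

```text
t 6.95 pos [611.36 176.02  49.31] ang -14.79 z [ 0.0017  0.0014 -1.    ] F [-5.6  2.2  8.8] T [0.29 1.07 0.06] gap 0.33 j [0.2  0.36 1.54 0.   1.24 0.46]
```

Contact gives 8.8 N up and about -6 N along tool x, so I'm centring by 2 mm and pressing on.

Call:
apply_moves([
  [[-0.002, 0, 0, 0], [0, 0, 0, 0], [0, 0, 0.002, 0], [0, 0, 0.002, 0], [0, 0, 0, 0], [0, 0, 0, 0]],
])

```text
time_s: 7.45
ee_pos: [610.9, 176.4, 46.4]
eef_rot: [-0.001, 0.992, -0.129, 0.002]
force: [-3.0, 1.7, 11.0]
finger_gap: 0.333
```

Call:
apply_moves([
  [[0, 0, 0.002, 0], [0, 0, 0.002, 0], [0, 0, 0.002, 0], [0, 0, 0, 0], [0, 0, 0, 0], [0, 0, 0, 0]],
])

```text
time_s: 7.95
ee_pos: [609.9, 176.1, 38.3]
eef_rot: [-0.001, 0.992, -0.129, 0.001]
force: [1.1, 2.5, 1.7]
finger_gap: 0.329
```

```bash
python3 s.py
```

```text
t 7.95 pos [609.94 176.07  38.31] ang -14.81 z [ 2.6e-03  9.0e-04 -1.0e+00] F [1.1 2.5 1.7] T [ 0.36 -0.07 -0.02] gap 0.329 j [0.2  0.37 1.55 0.   1.22 0.46]
```

Past the lips; continuing to the stop.

Call:
apply_moves([
  [[0, 0, 0.002, 0], [0, 0, 0.002, 0], [0, 0, 0.002, 0], [0, 0, 0, 0], [0, 0, 0, 0]],
])

```text
time_s: 8.37
ee_pos: [609.6, 175.4, 34.0]
eef_rot: [-0.0, 0.992, -0.129, 0.001]
force: [-10.3, -1.5, 24.8]
finger_gap: 0.335
```

Call:
apply_moves([
  [[0, 0, 0.002, 0], [0, 0, 0.002, 0], [0, 0, 0, 0], [0, 0, 0, 0]],
])

```text
time_s: 8.7
ee_pos: [609.7, 175.4, 33.8]
eef_rot: [0.0, 0.992, -0.129, 0.001]
force: [-26.2, -5.2, 53.3]
finger_gap: 0.33
```

```bash
python3 s.py
```

```text
t 8.7 pos [609.74 175.45  33.76] ang -14.81 z [ 1.4e-03 -2.0e-04 -1.0e+00] F [-26.2  -5.2  53.3] T [-0.95  4.84  0.14] gap 0.33 j [ 0.2   0.37  1.55 -0.    1.21  0.46]
```

Firm stop at TCP z 33.8, which is home. Relaxing the load, releasing, and backing off.

Call:
apply_moves([
  [[0, 0, -0.002, 0], [0, 0, -0.002, 0], [0, 0, -0.0015, 0], [0, 0, 0, 0], [0, 0, 0, 0]],
])

```text
time_s: 9.12
ee_pos: [609.6, 175.4, 34.1]
eef_rot: [-0.0, 0.992, -0.129, 0.001]
force: [-3.9, 0.3, 13.6]
finger_gap: 0.33
```

Call:
apply_moves([
  [[0, 0, 0, 0], [0, 0, 0, 0], [0, 0, 0, 0], [0, 0, 0, 0], [0, 0, 0, 0], [0, 0, 0, 0], [0, 0, 0, 0], [0, 0, 0, 0], [0, 0, 0, 0], [0, 0, 0, 0]],
], gripper=0)

```text
time_s: 9.95
ee_pos: [608.9, 175.5, 32.5]
eef_rot: [-0.0, 0.992, -0.129, 0.0]
force: [0.3, -0.0, 0.3]
finger_gap: 0.981
```

Call:
apply_moves([
  [[0, 0, -0.005, 0], [0, 0, -0.02, 0], [0, 0, -0.03, 0], [0, 0, -0.03, 0], [0, 0, -0.03, 0], [0, 0, -0.03, 0], [-0.03, 0, -0.02, 0], [-0.04, 0, 0, 0], [-0.04, 0, 0, 0], [-0.04, 0, 0, 0], [-0.04, 0, 0, 0], [-0.04, 0, 0, 0]],
])

```text
time_s: 10.95
ee_pos: [384.8, 234.4, 197.7]
eef_rot: [-0.0, 0.992, -0.129, 0.0]
force: [1.1, 1.5, 0.8]
finger_gap: 1.0
```

Call:
apply_moves([
  [[0, 0.04, 0, 0], [0, 0.04, 0, 0], [0, 0.04, 0, 0], [0, 0.04, 0, 0], [0, 0.04, 0, 0], [0, 0.04, 0, 0], [0, 0.04, 0, 0], [0, 0.04, 0, 0], [0, 0, 0, 0], [0, 0, 0, 0]],
])

```text
time_s: 11.78
ee_pos: [304.1, -77.5, 198.0]
eef_rot: [0.0, 0.991, -0.133, 0.001]
force: [-0.6, -0.2, -0.1]
finger_gap: 1.003
```

```bash
python3 s.py; python3 - <<'E'
from m import *
for n in('top','side'):
    p,d=grab(n,n+'2'); h=cv2.cvtColor(p,cv2.COLOR_RGB2HSV)
    P,u,v=pts(n,n+'2',(608,175),120); k=(P[:,2]>50)&(P[:,2]<100)
    show(P[k],n+' roller+clips')
    k&=(h[v,u,1]>110)&(h[v,u,0]<18); show(P[k],n+' roller')
    c=np.array([608,175]);e=np.array([.2554,.9668]);t=(P[k,:2]-c)@e
    for a,b in((-80,-60),(-30,30),(60,80)):print('  top z at',a,b,np.percentile(P[k][(t>a)&(t<b),2],95).round(1))
    F,u,v=pts(n,n+'2',(690,-5) if 0 else wz(n,411,152,60) if n=='top' else wz(n,265,190,60),100);k=(F[:,2]>50)&(F[:,2]<100);print('full rack roller top z',np.percentile(F[k,2],95).round(1))
a=cv2.imread('pics/top2.png')[100:280,100:340];b=cv2.imread('pics/side2.png')[210:390,170:350]
cv2.imwrite('pics/c3.png',np.hstack([cv2.resize(a,(453,340),interpolation=2),cv2.resize(b,(340,340),interpolation=2)]))
E
```

```text
t 11.7833 pos [304.09 -77.5  198.02] ang -15.3 z [ 1.4e-03 -7.0e-04 -1.0e+00] F [-0.6 -0.2 -0.1] T [-0.05  0.04 -0.05] gap 1.003 j [-0.41 -0.74  2.22 -0.    1.65 -0.15]
top roller+clips 1488 rect c [608.3 172.2] size [179.8  45. ] a 75.03 pca 75.02 z med/max [63.9 69.3]
top roller 1256 rect c [607.4 172. ] size [178.9  31.1] a 75.1 pca 74.93 z med/max [64.1 68.9]
  top z at -80 -60 68.0
  top z at -30 30 68.1
  top z at 60 80 67.3
full rack roller top z 68.5
side roller+clips 2033 rect c [606.5 176.1] size [182.4  45.8] a 74.37 pca 74.79 z med/max [65.5 70.7]
side roller 1713 rect c [603.5 178.2] size [180.1  35.6] a 74.33 pca 74.66 z med/max [65.8 69.8]
  top z at -80 -60 68.8
  top z at -30 30 69.1
  top z at 60 80 68.7
full rack roller top z 69.7
```

View pics/c3.png

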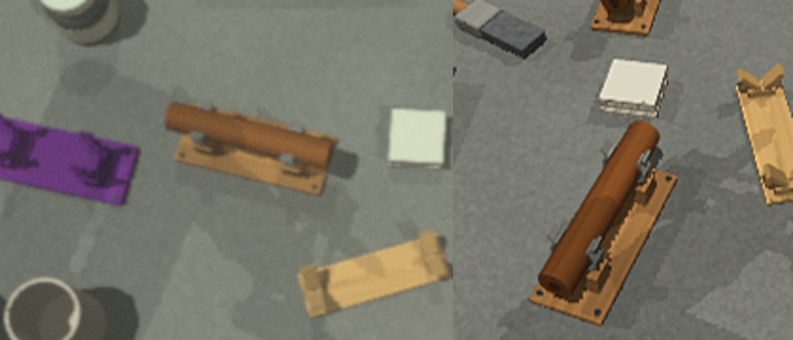

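View pics/top2.png

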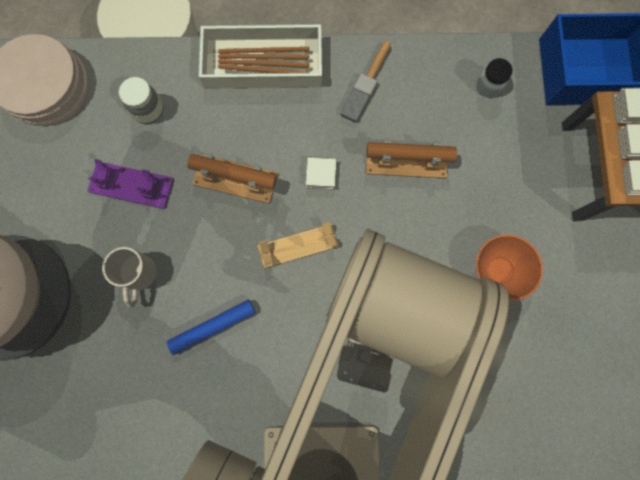

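The roller is clipped in at (232,173), level, with its top at z about 68 at both ends and the middle. That matches the already-clipped roller and the expected 52 + 16. It is centred to about 1-2 mm, and the bystanders haven't moved.

```bash
python3 -c "
from bench import env
print(env.job_done())"
```

```text
the job is handed in; nothing more can be done
None
```

The wooden roller is now clipped into the empty rack and released, and the job is handed in. The robot's clock stood at about 12 s of the 38 s allowed.

- **Pressing:** I gripped the roller at mid-length and pressed it down between the clips. The force rose to 11 N, dropped as it snapped through the lips, then met a firm stop at the height expected for home.
- **Seating:** After release, the top of the roller measured about 68 mm above the table at both ends and in the middle. That matches the expected height (52 + 16 mm) and the roller in the other rack.
- **Centring:** It lies along the rack to within about 1° and is roughly 1–2 mm off centre.
- **Other objects:** In the last picture the other roller, the tiles, the mug and the bowl look unmoved, and the gripper touches nothing.

- **Camera disagreement:** The two cameras differed by about 4–6 mm in absolute y. I relied on the roller-to-rack offset instead, where they agreed to about 0.5 mm.
- **Peak force:** At the stop the wrist force briefly reached about 60 N, against the 120 N limit, because I pressed about 4 mm further than needed. I eased off before letting go.

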